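Close the coin box and knock its lock pin home

ROBOT

A 6-joint arm with a two-finger parallel gripper is mounted at the origin on the work surface. World frame = base frame: x ahead of the robot, y to its left, z up, the work surface at z = 0. Lengths are in m, angles in rad, forces in N, time in s.
With the tool pointing down it reaches from about 0.3 to 0.75 m from the base axis. Payload 8.5 kg.
Tool frame: the origin (TCP) lies midway between the tips of the shut fingers; the grasp point (between the pads) lies pinch_z behind it (pinch_z is the distance from the TCP to the grasp point, in m); z points along the fingers, y is the line along which they close (so a half turn about z gives the same grasp; the last joint's range is limited). The gripper opens to 88 mm and grips with 3 to 60 N. Pads are 18 mm wide; open, the fingers measure 123 mm over their backs; the gripper's body (75 mm by 187 mm) begins 45 mm behind the grasp point.
Start: joints at [-1.385, 0.381, 1.297, -0, 1.464, -0.215], TCP at [0.215, -0.506, 0.239] pointing down, gripper open.
Joint ranges: [-3.11, 3.11], [-0.89, 2.33], [0.22, 2.48], [-1.42, 4.56], [0.17, 2.85], [-2.88, 2.88]. Speed limits (rad/s): [2.39, 2.39, 3.14, 3.14, 3.14, 3.14].

INTERFACE

Orientations are given as a 3x3 rotation matrix whose columns are the frame's x, y, z axes.
In Python, from workcell import * gives the robot as it stands. The module is installed in compiled form; this text tells all that it offers.
- The arm moves only by the tool drive_tool, never from a script. Its argument "increments" is a list of rows, each a list of 3 entries, a list of its own where there are three numbers: the finger opening in mm, from 0 to 88.1, then the shift along the tool's x, y, z in mm, then the turn about the tool's z in degrees. A call has exactly 8 rows; each row shifts and turns the commanded pose from where the row before left it, along the tool's axes as they then stand; what a row does not reach is not made up. A row lasts 1/10 s, in which the tool goes at most 50 mm and 8.59 degrees, less where a joint would pass 70% of its speed; a pose out of reach is approached as far as the arm can. A call with a gripper value outside its range is refused whole. The fingers move at their own pace and stop on an object; "grip_force" is the grip in N (left out, the last holds). Time passes only in rows, so rows that do not move let the fingers close, or fill a call up. It gives the time, the measured TCP pose, the force and the opening at its end, in the units of the state.
- get_state(): the state, without advancing time (a new reading comes with each control period).
- read_camera(name): name is "side" or "top"; returns (picture, depth): 420x560x3 uint8, red, green, blue; 420x560 float32, m along the optical axis (not along the pixel's ray), 0 where there is no reading.
- camera_info(name): a dict with "vfov" (degrees; the focal length in pixels is half the picture's height over the tangent of half this angle, whatever the lens; pixels are square), "cx", "cy" (the principal point, pixels), "D" ([k1, k2, p1, p2, k3] as OpenCV has them; the pictures are not rectified), "R" (3x3) and "t" (3): a world point X has camera coordinates R X + t. Camera axes: x right, y down, z forward; pixel columns grow to the right and rows downward; lengths in m; the calibration is good to about 2 mm. A picture is of the moment at which its call begins. camera_info takes no time and is no camera call.
- finish_job(): hands the job in, once; it reports no verdict.
The state is a dict: "clock": time; "joints": joint angles; "qvel": joint speeds; "joint_efforts": joint torques, N m; "tool_pos": TCP position; "orientation": TCP orientation; "ft_force": force on the tool from outside, world axes, zero at the start; "wrist_torque": the same for the moment, N m; "finger_gap": finger opening in m.
Only numpy, scipy, OpenCV 4.12 (cv2) and the standard library are available. Lean on these libraries where they do the work, as an engineer would, in place of code of your own. Each camera call takes 0.05 s, during which the arm holds its last target. There are 200 camera calls.

TASK

Lower the lid of the coin box until it is closed, without slamming it. Then pick up the mallet and knock the red lock pin fully home with a brisk blow or several, striking it with the mallet only and never with the hand. Finally stand the mallet back upright on its head on the teal mat and let go, leaving the other things on the counter where they are.

Things in the scene. Friction and masses are not known exactly. Their poses are not given: they have to be found in the camera images.
- coin_box: Grey open-topped steel box fixed to the counter, 170 mm (its x) by 200 mm (its y), 90 mm high, with a blue hinged lid. Origin: centre of its underside, on the counter; z up. The lid is hinged along the box's +x rim, so its free edge, and the lock pin near it, are on the -x side (towards the robot).
- lid (a joint): Opening angle of the blue lid, rad: 0 closed flat on the box, growing as it opens (starts part open; limit 1.3). Flat plate 170 x 200 mm, 8 mm thick; closed, its top face is 98 mm above the counter. Stiff hinge: the lid stays where it is left; about 2 to 5 N pushed down near the free edge closes it.
- lid_hinge (a point): Point at the middle of the lid's hinge axis, at the lower face of the lid, 90 mm above the counter. It moves with the lid: its y axis lies along the hinge, its x axis points along the lid away from the free edge, its z axis is normal to the lid, outwards.
- lid_press_left (a point): Bare place on the lid's outer (top) face, 20 mm from the free edge and 65 mm from the lid's centre line on its +y side: a good spot to push the lid down. Axes as lid_hinge.
- lid_press_right (a point): The same on the lid's -y side.
- pin_top (a point): Centre of the flat top of the lock pin's red head (34 mm diameter, 10 mm thick); z outwards along the pin. The pin is carried by the lid, square to it, on its centre line, 45 mm from the free edge, in a steel collar 32 mm wide, 10 mm high. This top is 38 mm above the lid's top face undriven (136 mm above the counter with the lid closed), 20 mm (118 mm above the counter) fully home.
- lock_pin (a joint): How far the lock pin has been driven down into the lid, in m: 0 out, 0.018 fully home (hard stop). It is sprung and a tight fit: it takes about 8 to 11 N to move it, and it stays where it has been driven to.
- mat: Teal flat mat fixed on the counter, 220 mm (its x) by 200 mm (its y), 4 mm thick. Origin: centre of its underside.
- mallet: Rubber mallet, about 0.45 kg (mostly head), standing on a flat face of its black head, an upright cylinder 58 mm wide, 70 mm high. Orange handle: level bar, 24 x 24 mm section, along the mallet's -x out to 160 mm from the head's axis, centre line 35 mm above the head's underside. Origin: centre of the head's underside, the face to strike with; z up along the head's axis.
- detergent: Loose blue bottle, 72 mm diameter, 200 mm high. Origin: centre of its underside. Not to be disturbed.
- stain_spray: Loose green bottle, 60 mm diameter, 180 mm high. Origin: centre of its underside. Not to be disturbed.
- tape_roll: Loose yellow roll, 90 mm diameter, 45 mm high, lying flat. Origin: centre of its underside. Not to be disturbed.
- soap_carton: Loose cardboard carton 70 x 130 mm, 100 mm high. Origin: centre of its underside. Not to be disturbed.
- mug: Loose white mug, 80 mm diameter, 90 mm high. Origin: centre of its underside. Not to be disturbed.
- screwdriver: Loose screwdriver with red handle lying on the counter, about 200 mm long. Origin: centre of its underside. Not to be disturbed.

How it is judged:
By the outcome, as a careful person would: the job done as asked, in the order asked, and still so for the second after the job is handed in, with the robot touching nothing.
It also fails if it takes over 64 s, if anything falls off the work surface, if the arm or the gripper's body presses on something with over 40 N, if the wrist force passes 120 N, or if a joint passes its speed limit or range.

## Working session

There is one attempt and no reset: what is moved stays moved. The work goes in short steps, Python scripts to look and compute and a tool call to move; the robot and the scene stay as the last step left them, time stands still between calls to the robot, and variables do not carry over. Pictures are saved under pics/ and viewed, on a budget of 10 in all, crops included, one or two more only if the job needs it, and the job is handed in when it is done.

Besides the shell and the picture viewer there is one more tool, called after "Emit:" in YAML: its name, and indented under it one key for each argument. drive_tool: Moves the arm, as the interface text tells. Its arguments: {"type":"object","properties":{"increments":{"type":"array","items":{"type":"array"}},"grip_force":{"type":"number"}},"required":["increments"]}

```bash
mkdir -p pics; cat > h.py <<'E'
from workcell import *
import numpy as np, cv2
def K(n):
    c=camera_info(n); f=210/np.tan(np.radians(c["vfov"])/2)
    return np.array([[f,0,c["cx"]],[0,f,c["cy"]],[0,0,1.]]),np.array(c["D"],float),np.array(c["R"]),np.array(c["t"])
def snap(n,name):
    p,d=read_camera(n); cv2.imwrite(f"pics/{name}.png",cv2.cvtColor(p,cv2.COLOR_RGB2BGR)); np.save(f"pics/{name}.npy",d); np.save(f"pics/{name}_rgb.npy",p); return p,d
def cloud(n,d):
    k,D,R,t=K(n); v,u=np.mgrid[0:420,0:560]
    uv=cv2.undistortPoints(np.stack([u,v],-1).reshape(-1,1,2).astype(np.float64),k,D).reshape(420,560,2)
    P=np.dstack([uv*d[...,None],d]); W=(P-t)@R; W[d==0]=np.nan; return W
E
python3 - <<'E'
from h import *
for n in("top","side"):
    p,d=snap(n,n+"0"); print(n,camera_info(n)["vfov"], -K(n)[2].T@K(n)[3])
s=get_state(); print(s["tool_pos"],s["orientation"],s["clock"],s["finger_gap"])
import workcell; print([a for a in dir(workcell) if 'pinch' in a.lower()], globals().get("pinch_z"))
E
```

```text
top 50.288630017039786 [ 0.3547384  -0.00308361  1.56394148]
side 42.846840176384426 [ 0.2896485  -1.42961117  1.27987801]
[ 0.21453211 -0.50617436  0.2382302 ] [[ 9.20757680e-01  3.90134911e-01 -2.16254433e-04]
 [ 3.90134866e-01 -9.20756885e-01  1.24319786e-03]
 [ 2.85897128e-04 -1.22905237e-03 -9.99999204e-01]] 0.1 0.08806838846742275
['pinch_z'] 0.0187
```

View pics/top0.png

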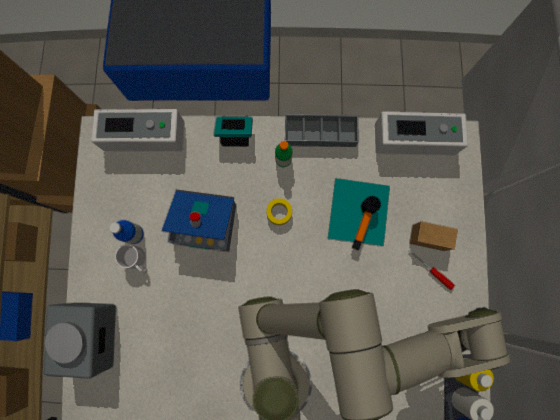

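View pics/side0.png

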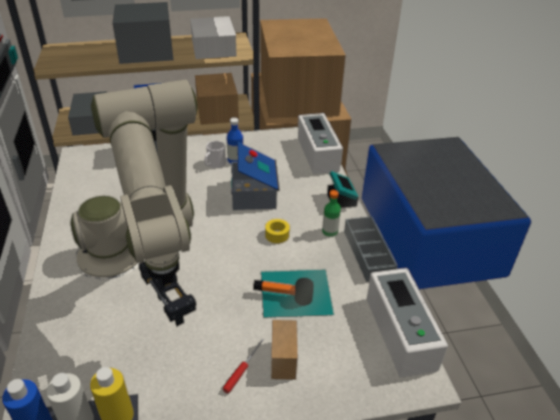

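The top view shows the box with its part-open lid at about (200,220), the red pin at (195,217), the mallet head at (371,204) with its handle running down to (357,246), and the mat centred near (360,212). The side view agrees. Next I'll measure these.

```bash
cat > m.py <<'E'
from h import *
def seg(name,cam,box,cond):
    p=np.load(f"pics/{name}_rgb.npy").astype(int); W=cloud(cam,np.load(f"pics/{name}.npy"))
    u0,u1,v0,v1=box; r,g,b=p[...,0],p[...,1],p[...,2]
    m=np.zeros(r.shape,bool); m[v0:v1,u0:u1]=True
    m&=cond(r,g,b)&~np.isnan(W[...,0]); return W[m]
blue=lambda r,g,b:(b>90)&(r<70)&(g<110)&(b>g+40)
red=lambda r,g,b:(r>120)&(g<70)&(b<70)
org=lambda r,g,b:(r>140)&(g>40)&(g<140)&(b<70)
blk=lambda r,g,b:(r<60)&(g<60)&(b<60)
teal=lambda r,g,b:(g>80)&(b>80)&(r<60)&(abs(g-b)<50)
E
python3 - <<'E'
from m import *
np.set_printoptions(precision=4,suppress=True)
def st(n,P): print(n,len(P),"med",np.median(P,0),"min",P.min(0),"max",P.max(0))
L=seg("top0","top",(160,240,185,245),blue); st("lid",L)
c=L.mean(0); U,S,V=np.linalg.svd(L-c); n=V[2]*np.sign(V[2,2]); print("normal",n,"ang",np.arccos(n[2]),"c",c, "res",np.abs((L-c)@n).std())
# hull rectangle
q=cv2.minAreaRect(L[:,:2].astype(np.float32)); print(q,cv2.boxPoints(q))
st("pin",seg("top0","top",(185,205,205,230),red))
st("pin side",seg("side0","side",(240,265,145,165),red))
H=seg("top0","top",(355,385,190,218),blk); st("head",H); t=H[H[:,2]>.06]; st("headtop",t); print(cv2.minEnclosingCircle(t[:,:2].astype(np.float32)))
O=seg("top0","top",(350,380,200,245),org); O=O[O[:,2]>.035]; st("handle",O)
c=O.mean(0);V=np.linalg.svd(O[:,:2]-c[:2])[2];print(V[0],np.degrees(np.arctan2(V[0,1],V[0,0])))
M=seg("top0","top",(325,395,175,250),teal); st("mat",M); q=cv2.minAreaRect(M[:,:2].astype(np.float32)); print(q)
B=seg("top0","top",(160,240,185,255),lambda r,g,b:r>=0); st("boxreg",B[B[:,2]>.02])
for n,bx in dict(tape=(260,298,195,228),green=(270,296,138,170),det=(108,144,215,245),mug=(112,146,242,275),carton=(405,462,218,255)).items():
    B=seg("top0","top",bx,lambda r,g,b:r>=0); st(n,B[B[:,2]>.02])
E
```

```text
lid 1983 med [0.5564 0.249  0.1464] min [0.4817 0.1529 0.0906] max [0.6433 0.3623 0.1931]
normal [ 0.5182 -0.0618  0.8531] ang 0.5489928461494965 c [0.5595 0.2559 0.1442] res 0.001439695645119173
((0.5628169178962708, 0.25694915652275085), (0.1971883624792099, 0.14307591319084167), 82.89602661132812) [[0.4796 0.168 ]
 [0.6216 0.1503]
 [0.646  0.3459]
 [0.504  0.3636]]
pin 56 med [0.5483 0.2593 0.1952] min [0.5374 0.2445 0.1872] max [0.5588 0.2725 0.207 ]
pin side 22 med [0.5422 0.2562 0.1963] min [0.532  0.2439 0.1866] max [0.5539 0.2692 0.2042]
head 286 med [ 0.6118 -0.3154  0.0732] min [ 0.5801 -0.3632 -0.0006] max [ 0.6525 -0.2919  0.0847]
headtop 227 med [ 0.6145 -0.318   0.0745] min [ 0.5865 -0.3461  0.0623] max [ 0.6428 -0.2924  0.0847]
((0.6138326525688171, -0.3186170160770416), 0.029625628143548965)
handle 149 med [ 0.5355 -0.2901  0.051 ] min [ 0.4936 -0.3131  0.044 ] max [ 0.5831 -0.2672  0.0592]
[-0.941   0.3385] 160.21744879978894
mat 2574 med [ 0.6044 -0.2623  0.0045] min [ 0.481  -0.3978 -0.0069] max [ 0.7184 -0.1756  0.0168]
((0.5995706915855408, -0.2861989140510559), (0.19967950880527496, 0.219003364443779), 82.71685028076172)
boxreg 3090 med [0.5511 0.2501 0.1375] min [0.4492 0.1494 0.02  ] max [0.6537 0.3689 0.207 ]
tape 361 med [ 0.5931 -0.0037  0.0449] min [ 0.5473 -0.0448  0.0209] max [0.6362 0.0415 0.0546]
green 403 med [ 0.7746 -0.0177  0.1176] min [ 0.7542 -0.0577  0.0211] max [0.847  0.0132 0.1893]
det 567 med [0.5026 0.4951 0.1316] min [0.4649 0.4709 0.02  ] max [0.5416 0.5418 0.2073]
mug 441 med [0.4226 0.4909 0.0666] min [0.3704 0.4485 0.0201] max [0.478  0.5442 0.0984]
carton 1045 med [ 0.5057 -0.5216  0.0995] min [ 0.4491 -0.6026  0.0201] max [ 0.554  -0.457   0.1107]
```

Lid angle is about 0.55 rad and box yaw about −7°. The hinge is near (0.632, 0.248), the mallet head at (0.614, −0.318) on the 4 mm mat, and the mallet yaw is about −20°. The heights agree with the sizes given. First move: go towards the lid's right press spot with the fingers shutting.

Emit:
drive_tool:
  increments:
    - [0,[31,-31,0],5.4]
    - [0,[28,-34,0],5.4]
    - [0,[25,-36,0],5.4]
    - [0,[21,-38,0],5.4]
    - [0,[18,-40,0],5.4]
    - [0,[14,-42,0],5.4]
    - [0,[10,-43,0],5.4]
    - [0,[6,-44,0],5.4]
  grip_force: 20

```text
clock: 0.9
tool_pos: [0.3488, -0.1794, 0.2387]
orientation: [[0.937, -0.35, -0.0], [-0.35, -0.937, 0.0], [-0.0, -0.0, -1.0]]
ft_force: [0.5, -1.2, -0.1]
finger_gap: 0.0266
```

```bash
cat > go.py <<'E'
import sys; from h import *
s=get_state(); R=np.array(s["orientation"]); p=np.array(s["tool_pos"])
print("clk",s["clock"],"pos",p.round(4),"yaw",np.degrees(np.arctan2(R[1,0],R[0,0])).round(2),"F",np.round(s["ft_force"],1),"gap",round(s["finger_gap"],4),"j",np.round(s["joints"],2))
if len(sys.argv)>3: print("tool mm",(R.T@(np.array(list(map(float,sys.argv[1:4])))-p)*1000).round(1))
E
python3 go.py .506 .200 .205
```

```text
clk 0.9 pos [ 0.3488 -0.1794  0.2387] yaw -20.49 F [ 0.5 -1.2 -0.1] gap 0.0266 j [-0.78  0.1   1.69  0.    1.36  1.15]
tool mm [  14.5 -410.4   33.7]
```

Emit:
drive_tool:
  increments:
    - [0,[2,-49,0],0]
    - [0,[2,-49,0],0]
    - [0,[2,-49,0],0]
    - [0,[2,-49,0],0]
    - [0,[2,-49,0],0]
    - [0,[2,-49,0],0]
    - [0,[2,-49,0],0]
    - [0,[1,-49,0],0]

```text
clock: 1.7
tool_pos: [0.4986, 0.1837, 0.2385]
orientation: [[0.938, -0.346, -0.0], [-0.346, -0.938, -0.0], [-0.0, 0.0, -1.0]]
ft_force: [1.6, -0.4, 0.2]
finger_gap: 0.0011
```

```bash
python3 go.py .506 .200 .190
```

```text
clk 1.7 pos [0.4986 0.1837 0.2385] yaw -20.22 F [ 1.6 -0.4  0.2] gap 0.0011 j [ 0.13  0.35  1.35 -0.    1.44  2.05]
tool mm [  1.3 -17.9  48.5]
```

Emit:
drive_tool:
  increments:
    - [0,[0,0,15],0]
    - [0,[0,0,15],0]
    - [0,[0,0,15],0]
    - [0,[0,0,8],0]
    - [0,[0,0,6],0]
    - [0,[0,0,6],0]
    - [0,[0,0,6],0]
    - [0,[0,0,6],0]

```text
clock: 2.5
tool_pos: [0.4985, 0.1814, 0.1618]
orientation: [[0.938, -0.346, 0.001], [-0.346, -0.938, 0.0], [0.001, -0.0, -1.0]]
ft_force: [-1.4, -0.4, 2.2]
finger_gap: -0.0002
```

```bash
python3 go.py .506 .200 .098
```

```text
clk 2.5 pos [0.4985 0.1814 0.1618] yaw -20.24 F [-1.4 -0.4  2.2] gap -0.0002 j [0.13 0.42 1.48 0.   1.25 2.05]
tool mm [  0.6 -20.   63.8]
```

Emit:
drive_tool:
  increments:
    - [0,[0,-1,7],0]
    - [0,[0,-1,7],0]
    - [0,[0,-1,7],0]
    - [0,[0,-1,7],0]
    - [0,[0,-1,6],0]
    - [0,[0,-1,6],0]
    - [0,[0,-1,5],0]
    - [0,[0,-1,4],0]

```text
clock: 3.3
tool_pos: [0.501, 0.189, 0.1123]
orientation: [[0.938, -0.346, -0.0], [-0.346, -0.938, -0.0], [-0.0, 0.0, -1.0]]
ft_force: [-0.2, -1.6, 2.5]
finger_gap: 0.0006
```

```bash
python3 go.py .506 .200 .098
```

```text
clk 3.3 pos [0.501  0.189  0.1123] yaw -20.23 F [-0.2 -1.6  2.5] gap 0.0006 j [ 0.14  0.48  1.53 -0.    1.13  2.06]
tool mm [  0.9 -12.   14.3]
```

Emit:
drive_tool:
  increments:
    - [0,[0,0,3],0]
    - [0,[0,0,3],0]
    - [0,[0,0,2],0]
    - [0,[0,0,2],0]
    - [0,[0,0,2],0]
    - [0,[0,0,1],0]
    - [0,[0,0,1],0]
    - [0,[0,0,1],0]

```text
clock: 4.1
tool_pos: [0.5011, 0.189, 0.0983]
orientation: [[0.938, -0.346, 0.0], [-0.346, -0.938, 0.0], [0.0, -0.0, -1.0]]
ft_force: [-6.3, -0.1, 15.5]
finger_gap: 0.0004
```

```bash
python3 go.py .506 .200 .098
```

```text
clk 4.1 pos [0.5011 0.189  0.0983] yaw -20.23 F [-6.3 -0.1 15.5] gap 0.0004 j [ 0.14  0.5   1.55 -0.    1.09  2.06]
tool mm [  0.8 -12.    0.3]
```

Contact came at the right height (z = 0.098, 15 N), so the lid is shut. Next: lift, cross to the mallet and open the fingers.

Emit:
drive_tool:
  increments:
    - [0,[0,0,-25],0]
    - [0,[0,0,-40],0]
    - [20,[0,0,-40],0]
    - [40,[10,40,-20],0]
    - [70,[25,43,0],0]
    - [70,[25,43,0],0]
    - [70,[25,43,0],0]
    - [70,[25,43,0],0]

```text
clock: 4.9
tool_pos: [0.5311, -0.0502, 0.2229]
orientation: [[0.938, -0.346, 0.001], [-0.346, -0.938, -0.0], [0.001, 0.0, -1.0]]
ft_force: [1.0, 1.1, -0.1]
finger_gap: 0.0461
```

```bash
python3 go.py .5622 -.2999 .15
```

```text
clk 4.9 pos [ 0.5311 -0.0502  0.2229] yaw -20.24 F [ 1.   1.1 -0.1] gap 0.0461 j [-0.32  0.36  1.37 -0.    1.41  1.61]
tool mm [115.5 223.6  73. ]
```

```bash
python3 - <<'E'
from m import *
np.set_printoptions(precision=4,suppress=True)
snap("top","top1");snap("side","side1")
def st(n,P): print(n,len(P),"med",np.median(P,0),"min",P.min(0),"max",P.max(0))
for n,c,b in(("top1","top",(160,240,185,255)),("side1","side",(220,290,135,200))):
    L=seg(n,c,b,blue); st("lid",L); L=L[L[:,2]>.085]
    if len(L)>10: q=cv2.minAreaRect(L[:,:2].astype(np.float32)); print(q,cv2.boxPoints(q))
    P=seg(n,c,b,red)
    if len(P): st("pin",P)
for n in("side0","side1"):
    O=seg(n,"side",(255,320,270,310),org); O=O[O[:,2]>.035]; st("handle",O)
    c=O.mean(0);V=np.linalg.svd(O[:,:2]-c[:2])[2];print(V[0]); t=seg(n,"side",(285,320,270,310),blk);t=t[t[:,2]>.065]; st("head",t)
E
cd pics; python3 -c "
import cv2,numpy as np
a=cv2.imread('top1.png')[120:300,100:440];b=cv2.imread('side1.png')[110:330,150:390]
a=cv2.resize(a,(400,212));b=cv2.resize(b,(400,367))
cv2.imwrite('c1.png',np.vstack([a,b]))"
```

```text
lid 2386 med [0.5457 0.2496 0.0986] min [0.4537 0.1529 0.0882] max [0.6396 0.3638 0.1102]
((0.5481839776039124, 0.25860151648521423), (0.19687223434448242, 0.16714198887348175), 82.96379852294922) [[0.4532 0.1711]
 [0.6191 0.1507]
 [0.6432 0.3461]
 [0.4773 0.3665]]
pin 69 med [0.5079 0.2634 0.1372] min [0.4944 0.2498 0.1307] max [0.521  0.2798 0.1439]
lid 481 med [0.4985 0.2395 0.0976] min [ 0.4512 -0.0592  0.0122] max [0.6226 0.4926 0.3647]
((0.5306112170219421, 0.15068885684013367), (0.42440736293792725, 0.16518943011760712), 83.1983413696289) [[ 0.4235 -0.0502]
 [ 0.5875 -0.0698]
 [ 0.6378  0.3516]
 [ 0.4737  0.3712]]
pin 29 med [0.5033 0.2601 0.136 ] min [0.4889 0.2473 0.1285] max [0.5155 0.2845 0.1415]
handle 159 med [ 0.531  -0.2948  0.0513] min [ 0.4872 -0.3168  0.0404] max [ 0.578  -0.2695  0.059 ]
[ 0.9421 -0.3353]
head 86 med [ 0.5978 -0.3188  0.0742] min [ 0.5842 -0.3472  0.0672] max [ 0.6192 -0.2969  0.0838]
handle 158 med [ 0.5299 -0.2939  0.0518] min [ 0.4876 -0.318   0.0429] max [ 0.5765 -0.2637  0.0599]
[ 0.9411 -0.3382]
head 100 med [ 0.5979 -0.3215  0.0749] min [ 0.5835 -0.3469  0.0651] max [ 0.6192 -0.2974  0.0825]
```

View pics/c1.png

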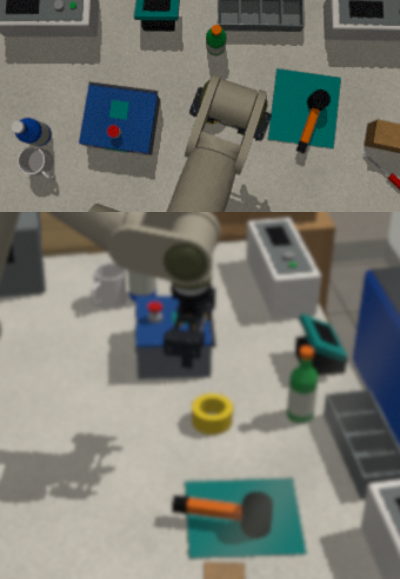

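Both views show the lid flat (z ≈ 0.098), and the pin top at (0.507, 0.262, 0.136) with the pin out. In the crop the pin is at (113,131), and the mallet at (318,100) hasn't moved. On to the mallet.

Emit:
drive_tool:
  increments:
    - [70,[16,31,0],0]
    - [70,[16,32,0],0]
    - [70,[16,32,0],0]
    - [70,[16,32,0],0]
    - [70,[16,32,0],0]
    - [70,[16,32,10],0]
    - [70,[16,32,30],0]
    - [70,[1,0,30],0]

```text
clock: 5.8
tool_pos: [0.56, -0.3, 0.1515]
orientation: [[0.937, -0.349, 0.001], [-0.349, -0.937, -0.002], [0.002, 0.001, -1.0]]
ft_force: [0.4, 0.8, -0.1]
finger_gap: 0.0701
```

```bash
python3 go.py .5605 -.3005 .022
```

```text
clk 5.8 pos [ 0.56   -0.3     0.1515] yaw -20.43 F [ 0.4  0.8 -0.1] gap 0.0701 j [-0.68  0.6   1.18 -0.    1.36  1.25]
tool mm [  0.4   0.2 129.5]
```

Emit:
drive_tool:
  increments:
    - [70,[0,0,30],-0.5]
    - [70,[0,0,30],0]
    - [70,[0,0,25],0]
    - [70,[0,0,20],0]
    - [70,[0,0,15],0]
    - [70,[0,0,8],0]
    - [50,[0,0,0],0]
    - [30,[0,0,0],0]
  grip_force: 60

```text
clock: 6.6
tool_pos: [0.5603, -0.2963, 0.0254]
orientation: [[0.941, -0.337, 0.001], [-0.337, -0.941, -0.001], [0.001, 0.0, -1.0]]
ft_force: [1.3, 0.1, 0.1]
finger_gap: 0.0565
```

```bash
python3 go.py .5605 -.3005 .022
```

```text
clk 6.6 pos [ 0.5603 -0.2963  0.0254] yaw -19.72 F [1.3 0.1 0.1] gap 0.0565 j [-0.67  0.73  1.32  0.    1.09  1.24]
tool mm [1.6 3.9 3.4]
```

Emit:
drive_tool:
  increments:
    - [36,[1,4,3],0]
    - [36,[0,0,0],0]
    - [10,[0,0,0],0]
    - [10,[0,0,0],0]
    - [10,[0,0,0],0]
    - [10,[0,0,0],0]
    - [10,[0,0,0],0]
    - [10,[0,0,0],0]
  grip_force: 60

```text
clock: 7.4
tool_pos: [0.5595, -0.3005, 0.0219]
orientation: [[0.941, -0.338, 0.0], [-0.338, -0.941, -0.0], [0.0, 0.0, -1.0]]
ft_force: [-0.9, -1.3, 2.2]
finger_gap: 0.0231
```

```bash
python3 go.py .5605 -.3005 .022
```

```text
clk 7.4 pos [ 0.5595 -0.3005  0.0219] yaw -19.74 F [-0.9 -1.3  2.2] gap 0.0231 j [-0.68  0.74  1.32 -0.    1.08  1.24]
tool mm [ 1.  -0.4 -0.1]
```

Emit:
drive_tool:
  increments:
    - [10,[0,0,-5],0]
    - [10,[0,0,-10],0]
    - [10,[0,0,-20],0]
    - [10,[0,0,-30],0]
    - [10,[0,0,-35],0]
    - [10,[0,0,-35],0]
    - [10,[0,0,-35],0]
    - [10,[0,0,-30],0]

```text
clock: 8.2
tool_pos: [0.5592, -0.3, 0.224]
orientation: [[0.941, -0.337, 0.0], [-0.337, -0.941, -0.0], [0.0, -0.0, -1.0]]
ft_force: [0.9, -0.5, -4.8]
finger_gap: 0.0234
```

```bash
python3 - <<'E'
from m import *
np.set_printoptions(precision=4,suppress=True)
snap("side","side2")
O=seg("side2","side",(230,330,200,310),org); O=O[O[:,2]>.035]; c=O.mean(0);V=np.linalg.svd(O-c)[2];print(c,V[0],len(O))
a=cv2.imread("pics/side2.png")[150:330,200:380];cv2.imwrite("pics/c2.png",cv2.resize(a,(540,540)))
E
python3 go.py
```

```text
[ 0.5693 -0.0005  0.043 ] [-0.4618 -0.8865  0.0284] 13
clk 8.25 pos [ 0.5604 -0.3009  0.2293] yaw -19.72 F [ 0.3 -0.4  1.3] gap 0.0235 j [-0.68  0.54  1.06  0.    1.54  1.24]
```

View pics/c2.png

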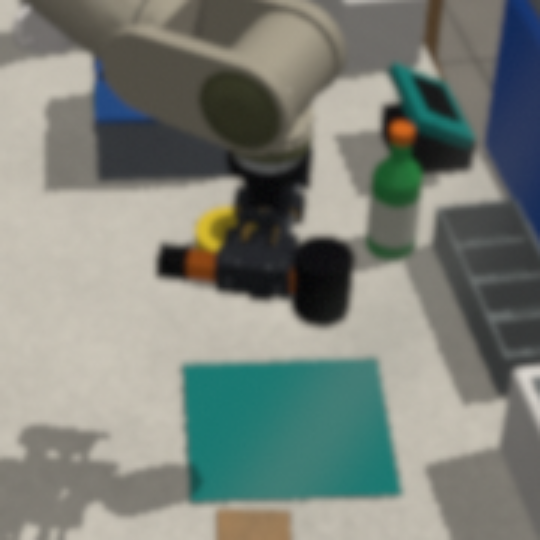

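The mallet is held, with the head on the +x side at crop (322,280). I'll check its pitch from depth while crossing to the box.

```bash
cat > tilt.py <<'E'
import sys; from m import *
np.set_printoptions(precision=4,suppress=True)
def tilt(name,pos,yaw,cam="side"):
    # points near the mallet in tool-levelled frame: x along mallet x, z rel. TCP
    p=np.load(f"pics/{name}_rgb.npy").astype(int);W=cloud(cam,np.load(f"pics/{name}.npy")).reshape(-1,3);p=p.reshape(-1,3)
    c,s=np.cos(yaw),np.sin(yaw);d=W-pos;q=np.c_[c*d[:,0]+s*d[:,1],-s*d[:,0]+c*d[:,1],d[:,2]]
    o=(p[:,0]>140)&(p[:,2]<90)&(p[:,1]<140)&(abs(q[:,0])<.12)&(abs(q[:,1])<.02)&(abs(q[:,2]-.03)<.03)
    print("orange",o.sum()); 
    for x in sorted(np.round(q[o],4).tolist())[::6]: print(x)
    h=(q[:,0]>.02)&(q[:,0]<.09)&(abs(q[:,1])<.035)&(q[:,2]>.02)&(q[:,2]<.09)&(p.max(1)<70)
    for lo in np.arange(.02,.09,.01):
        m=h&(q[:,0]>lo)&(q[:,0]<lo+.01); print("head x",lo.round(3),m.sum(), np.percentile(q[m][:,2],[50,90]) if m.any() else "")
tilt(sys.argv[1],np.array(list(map(float,sys.argv[2:5]))),np.radians(float(sys.argv[5])),sys.argv[6] if len(sys.argv)>6 else "side")
E
python3 tilt.py side2 .5604 -.3009 .2293 -19.7
```

```text
orange 0
head x 0.02 37 [0.0797 0.0836]
head x 0.03 52 [0.0437 0.0476]
head x 0.04 61 [0.0436 0.0477]
head x 0.05 69 [0.0425 0.0469]
head x 0.06 63 [0.0425 0.0475]
head x 0.07 53 [0.0439 0.0474]
head x 0.08 3 [0.0443 0.0454]
```

Emit:
drive_tool:
  increments:
    - [10,[-10,-17,0],-5]
    - [10,[-15,-31,0],-5]
    - [10,[-16,-42,0],-5]
    - [10,[-12,-43,0],-5]
    - [10,[-8,-44,0],-5]
    - [10,[-5,-45,0],-5]
    - [10,[-1,-45,0],-5]
    - [10,[3,-45,0],-5]

```text
clock: 9.05
tool_pos: [0.4956, 0.0192, 0.2212]
orientation: [[0.937, 0.35, -0.001], [0.35, -0.937, 0.0], [-0.001, -0.001, -1.0]]
ft_force: [0.4, 1.5, -4.6]
finger_gap: 0.0234
```

```bash
python3 go.py .4553 .2432 .229
```

```text
clk 9.05 pos [0.4956 0.0192 0.2212] yaw 20.46 F [ 0.4  1.5 -4.6] gap 0.0234 j [-0.2   0.3   1.47  0.    1.37  1.01]
tool mm [  40.6 -224.    -7.7]
```

Emit:
drive_tool:
  increments:
    - [10,[7,-40,-2],0]
    - [10,[7,-40,0],0]
    - [10,[7,-40,0],0]
    - [10,[7,-40,0],0]
    - [10,[7,-35,0],0]
    - [10,[6,-21,0],0]
    - [10,[0,-4,0],0]
    - [10,[0,0,0],0]

```text
clock: 9.85
tool_pos: [0.4584, 0.2381, 0.2232]
orientation: [[0.938, 0.348, -0.001], [0.348, -0.938, -0.0], [-0.001, 0.0, -1.0]]
ft_force: [0.2, -0.4, -5.2]
finger_gap: 0.0233
```

```bash
python3 go.py .4553 .2432 .229; python3 - <<'E'
from m import *
snap("top","top3"); snap("side","side3")
a=cv2.imread("pics/top3.png")[170:270,140:260];b=cv2.imread("pics/side3.png")[110:230,190:310]
cv2.imwrite("pics/c3.png",np.hstack([cv2.resize(a,(480,400)),cv2.resize(b,(400,400))])[:, :800])
E
python3 tilt.py top3 $(python3 -c "
from workcell import *
print(*get_state()['tool_pos'])") 20.3 top
```

```text
clk 9.85 pos [0.4584 0.2381 0.2232] yaw 20.34 F [ 0.2 -0.4 -5.2] gap 0.0233 j [ 0.25  0.34  1.42 -0.    1.39  1.47]
tool mm [-1.2 -5.9 -5.8]
orange 2
[-0.0215, 0.0073, 0.0278]
head x 0.02 0 
head x 0.03 0 
head x 0.04 0 
head x 0.05 0 
head x 0.06 0 
head x 0.07 0 
head x 0.08 12 [0.05   0.0518]
```

View pics/c3.png

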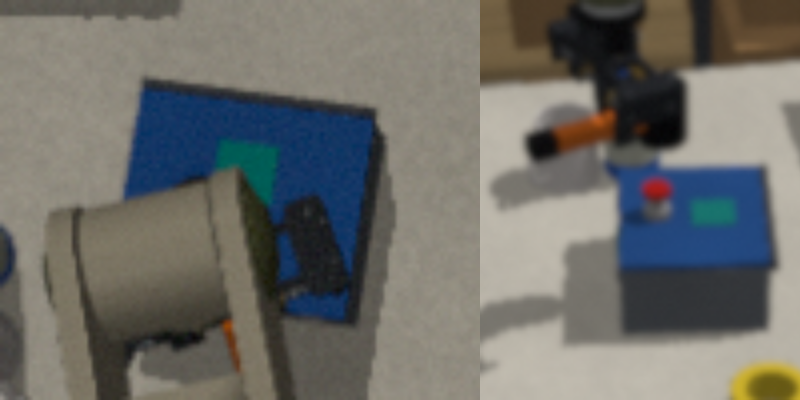

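The mallet is level and roughly over the pin (side crop: pin at (657,188)). After a small lateral correction I'll strike one blow, stopping about 2 mm short of the home height.

Emit:
drive_tool:
  increments:
    - [10,[-1,-6,0],0]
    - [10,[0,0,0],0]
    - [10,[0,0,20],0]
    - [10,[0,0,45],0]
    - [10,[0,0,19],0]
    - [10,[0,0,0],0]
    - [10,[0,0,0],0]
    - [10,[0,0,0],0]

```text
clock: 10.75
tool_pos: [0.4564, 0.2432, 0.1409]
orientation: [[0.938, 0.346, 0.001], [0.346, -0.938, 0.0], [0.001, 0.0, -1.0]]
ft_force: [0.0, -0.2, -3.1]
finger_gap: 0.0231
```

```bash
python3 go.py .4553 .2432 .136; python3 - <<'E'
from m import *
snap("side","side4")
b=cv2.imread("pics/side4.png")[110:210,210:310]
cv2.imwrite("pics/c4.png",cv2.resize(b,(500,500)))
E
```

```text
clk 10.75 pos [0.4564 0.2432 0.1409] yaw 20.25 F [ 0.  -0.2 -3.1] gap 0.0231 j [ 0.26  0.42  1.54 -0.    1.18  1.48]
tool mm [-1.1 -0.4  4.9]
```

View pics/c4.png

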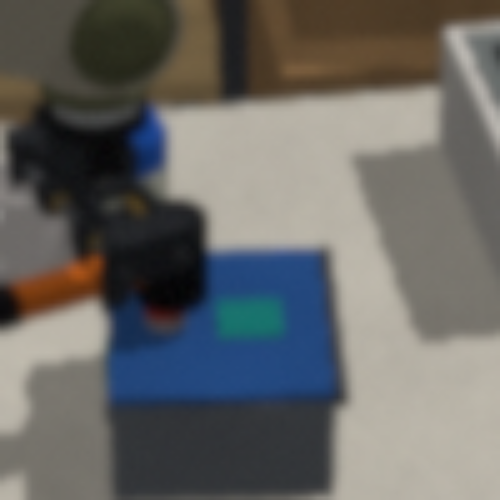

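The first blow drove the pin most of the way, with the head underside now at about 0.122. The second blow goes slightly deeper at moderate speed.

Emit:
drive_tool:
  increments:
    - [10,[0,0,-20],0]
    - [10,[0,0,-20],0]
    - [10,[0,0,0],0]
    - [10,[0,0,20],0]
    - [10,[0,0,24],0]
    - [10,[0,0,0],0]
    - [10,[0,0,0],0]
    - [10,[0,0,0],0]

```text
clock: 11.6
tool_pos: [0.4561, 0.2433, 0.1361]
orientation: [[0.938, 0.346, 0.0], [0.346, -0.938, 0.0], [0.0, -0.0, -1.0]]
ft_force: [-0.0, 0.1, -4.7]
finger_gap: 0.0233
```

```bash
python3 go.py
```

```text
clk 11.6 pos [0.4561 0.2433 0.1361] yaw 20.26 F [-0.   0.1 -4.7] gap 0.0233 j [0.26 0.43 1.55 0.   1.16 1.48]
```

Emit:
drive_tool:
  increments:
    - [10,[0,0,-20],0]
    - [10,[0,0,-20],0]
    - [10,[0,0,0],0]
    - [10,[0,0,20],0]
    - [10,[0,0,24],0]
    - [10,[0,0,0],0]
    - [10,[0,0,0],0]
    - [10,[0,0,0],0]

```text
clock: 12.4
tool_pos: [0.456, 0.2432, 0.132]
orientation: [[0.938, 0.346, 0.0], [0.346, -0.938, 0.0], [0.0, 0.0, -1.0]]
ft_force: [-0.0, 0.2, -3.7]
finger_gap: 0.0232
```

```bash
python3 go.py; python3 - <<'E'
from m import *
snap("side","side5")
b=cv2.imread("pics/side5.png")[130:190,220:280]
cv2.imwrite("pics/c5.png",cv2.resize(b,(500,500)))
E
```

```text
clk 12.4 pos [0.456  0.2432 0.132 ] yaw 20.27 F [-0.   0.2 -3.7] gap 0.0232 j [ 0.26  0.43  1.56 -0.    1.15  1.48]
```

View pics/c5.png

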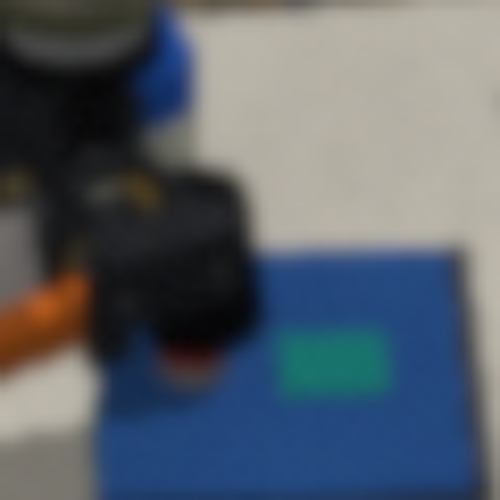

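The underside should be at 0.114 by now with little reaction, so the mallet may be pitching in the grip. I'll lift and measure both the pin and the mallet.

Emit:
drive_tool:
  increments:
    - [10,[0,0,-15],0]
    - [10,[0,0,-15],0]
    - [10,[0,0,-15],0]
    - [10,[0,0,-15],0]
    - [10,[0,0,-15],0]
    - [10,[0,0,-10],0]
    - [10,[0,0,-5],0]
    - [10,[0,0,0],0]

```text
clock: 13.25
tool_pos: [0.4561, 0.2432, 0.2221]
orientation: [[0.938, 0.346, 0.001], [0.346, -0.938, 0.0], [0.001, 0.0, -1.0]]
ft_force: [0.4, 0.4, -5.5]
finger_gap: 0.0232
```

```bash
python3 go.py; python3 - <<'E'
from m import *
np.set_printoptions(precision=4,suppress=True)
snap("side","side6")
P=seg("side6","side",(235,270,140,190),red); print(len(P),np.median(P,0),P.min(0),P.max(0))
s=get_state();pos=np.array(s["tool_pos"]);y=np.radians(20.3)
O=seg("side6","side",(200,290,100,170),org);d=O-pos;q=np.c_[np.cos(y)*d[:,0]+np.sin(y)*d[:,1],-np.sin(y)*d[:,0]+np.cos(y)*d[:,1],d[:,2]]
q=q[(abs(q[:,1])<.03)&(q[:,0]<0)&(q[:,0]>-.12)]; 
for lo in np.arange(-.11,0,.015):
    m=(q[:,0]>lo)&(q[:,0]<lo+.015); print(round(lo,3),m.sum(),np.percentile(q[m][:,2],[10,50,90]) if m.any() else "")
b=cv2.imread("pics/side6.png")[110:190,200:280]
cv2.imwrite("pics/c6.png",cv2.resize(b,(560,560)))
E
```

```text
clk 13.25 pos [0.4561 0.2432 0.2221] yaw 20.27 F [ 0.4  0.4 -5.5] gap 0.0232 j [0.26 0.34 1.42 0.   1.39 1.48]
30 [0.5041 0.2634 0.1173] [0.4885 0.242  0.1128] [0.5176 0.283  0.1229]
-0.11 0 
-0.095 0 
-0.08 0 
-0.065 0 
-0.05 0 
-0.035 10 [0.0262 0.03   0.0342]
-0.02 4 [0.0224 0.0261 0.0302]
-0.005 1 [0.0213 0.0213 0.0213]
```

View pics/c6.png

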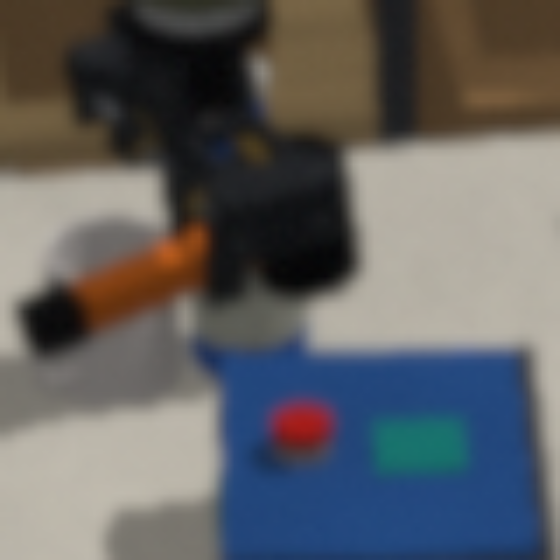

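```bash
python3 - <<'E'
from m import *
np.set_printoptions(precision=4,suppress=True)
o2=lambda r,g,b:(r>110)&(r>g+40)&(g>b)&(b<90)
for n,pos,y,bx in(("side0",(.5605,-.3005,.022),-19.8,(255,320,270,310)),("side3",(.4584,.2381,.2232),20.3,(195,235,130,170)),("side6",(.4561,.2432,.2221),20.3,(195,235,130,170))):
    O=seg(n,"side",bx,o2);d=O-np.array(pos);y=np.radians(y)
    q=np.c_[np.cos(y)*d[:,0]+np.sin(y)*d[:,1],-np.sin(y)*d[:,0]+np.cos(y)*d[:,1],d[:,2]];q=q[abs(q[:,1])<.03]
    # principal axis
    c=q.mean(0);V=np.linalg.svd(q-c)[2][0];V*=np.sign(V[0]);print(n,len(q),"c",c,"axis",V,"pitch deg",np.degrees(np.arcsin(V[2])), "xr",q[:,0].min(),q[:,0].max())
    P=seg(n,"side",(235,270,140,190),red); print("pin z",len(P),P[:,2].mean(),P[:,2].std())
for n,pos in(("side3",(.4584,.2381,.2232)),("side6",(.4561,.2432,.2221))):
    p=np.load(f"pics/{n}_rgb.npy").astype(int).reshape(-1,3);d=cloud("side",np.load(f"pics/{n}.npy")).reshape(-1,3)-np.array(pos);y=np.radians(20.3)
    q=np.c_[np.cos(y)*d[:,0]+np.sin(y)*d[:,1],-np.sin(y)*d[:,0]+np.cos(y)*d[:,1],d[:,2]]
    h=(q[:,0]>.0)&(q[:,0]<.1)&(abs(q[:,1])<.045)&(q[:,2]>-.04)&(q[:,2]<.09)
    for lo in np.arange(.02,.1,.01):
        m=h&(q[:,0]>lo)&(q[:,0]<lo+.01);print(n,lo.round(2),m.sum(),q[m][:,2].min() if m.any() else"",q[m][:,2].max() if m.any() else"")
E
```

```text
side0 228 c [-0.0266 -0.0043  0.0279] axis [ 0.9999 -0.0052 -0.0103] pitch deg -0.5922915226402686 xr -0.07845755119596745 0.024538185401262944
pin z 22 0.1959645905283076 0.004369030580152352
side3 66 c [-0.037  -0.0008  0.0288] axis [ 0.9864  0.1523 -0.0623] pitch deg -3.5696222293805144 xr -0.07343924894181739 -0.0014901878457865394
pin z 29 0.13543902173118083 0.0026897447787378828
side6 72 c [-0.0396 -0.0007  0.0251] axis [0.9916 0.0605 0.1145] pitch deg 6.572066221711511 xr -0.0740927436849398 -0.0032071607276564816
pin z 30 0.11749072889088222 0.002718553994973995
side3 0.02 20 -0.01813368065549706 0.06916064518979498
side3 0.03 28 -0.01875933706481736 0.01959051554142474
side3 0.04 32 -0.018670009552563427 0.023694211807183396
side3 0.05 22 -0.01692380224181675 0.030854084252963265
side3 0.06 32 -0.015888179980768163 0.04484352298807959
side3 0.07 21 -0.010953404744748457 0.05356930929504
side3 0.08 8 -3.5046040727876315e-05 0.05337948863244446
side3 0.09 0  
side6 0.02 10 -0.007901864412983545 0.01496315411346999
side6 0.03 23 -0.010710268845482457 0.02292354843093497
side6 0.04 23 -0.010814024456629101 0.023184280120795653
side6 0.05 21 -0.005007927120820405 0.06653343349287441
side6 0.06 26 -0.006526192181176477 0.06397588464400913
side6 0.07 26 -0.007982759570079712 0.06434654372190249
side6 0.08 0  
side6 0.09 0
```

The side camera has the pin down by 17.95 mm, so it's home or very nearly. The mallet has pitched about 7° head-up in the grip, which explains the lack of reaction. One more blow with the pitch allowed for should make sure.

Emit:
drive_tool:
  increments:
    - [10,[0,0,30],0]
    - [10,[0,0,40],0]
    - [10,[0,0,25],0]
    - [10,[0,0,0],0]
    - [10,[0,0,0],0]
    - [10,[0,0,-30],0]
    - [10,[0,0,-40],0]
    - [10,[0,0,-30],0]

```text
clock: 14.1
tool_pos: [0.4565, 0.2433, 0.2296]
orientation: [[0.938, 0.346, 0.003], [0.346, -0.938, 0.001], [0.003, 0.0, -1.0]]
ft_force: [1.0, 0.4, -4.3]
finger_gap: 0.0233
```

```bash
python3 go.py; python3 - <<'E'
from m import *
np.set_printoptions(precision=4,suppress=True)
Z=[]
for i in range(4):
    snap("side","side7");P=seg("side7","side",(235,270,140,190),red); Z.append((len(P),P[:,2].mean()))
print(Z)
o2=lambda r,g,b:(r>110)&(r>g+40)&(g>b)&(b<90)
s=get_state();O=seg("side7","side",(195,235,125,170),o2);d=O-np.array(s["tool_pos"]);y=np.radians(20.3)
q=np.c_[np.cos(y)*d[:,0]+np.sin(y)*d[:,1],-np.sin(y)*d[:,0]+np.cos(y)*d[:,1],d[:,2]];q=q[abs(q[:,1])<.03]
V=np.linalg.svd(q-q.mean(0))[2][0];V*=np.sign(V[0]);print(q.mean(0),V)
E
```

```text
clk 14.1 pos [0.4565 0.2433 0.2296] yaw 20.27 F [ 1.   0.4 -4.3] gap 0.0233 j [0.26 0.33 1.4  0.   1.4  1.48]
[(30, np.float64(0.11726803814806656)), (30, np.float64(0.11808785553304739)), (30, np.float64(0.11724523593531115)), (30, np.float64(0.11723841159066586))]
[-0.0413 -0.001   0.0216] [0.9649 0.0549 0.2569]
```

The pin reading hasn't changed after a firm blow (0.1175, versus 0.118 expected at home), so it's on its stop and only the mallet slipped in the grip. The head is now about 15° up. Carrying it back to the mat.

Emit:
drive_tool:
  increments:
    - [10,[-3,20,0],5]
    - [10,[-3,35,0],5]
    - [10,[0,45,0],5]
    - [10,[4,45,0],5]
    - [10,[8,44,0],5]
    - [10,[12,43,0],5]
    - [10,[15,42,0],5]
    - [10,[19,41,0],5]

```text
clock: 15.1
tool_pos: [0.5142, -0.0777, 0.2246]
orientation: [[0.94, -0.341, -0.003], [-0.341, -0.94, 0.002], [-0.004, -0.0, -1.0]]
ft_force: [0.3, -0.2, -4.5]
finger_gap: 0.023
```

```bash
python3 go.py .548 -.267 .1; python3 - <<'E'
from m import *
p,d=snap("top","top8")
W=cloud("top",d)[170:260,155:245]; q=p[170:260,155:245].astype(int)
m=(q[...,0]>120)&(q[...,1]<70)&(q[...,2]<70); P=W[m]; print("pin top cam",len(P),np.nanmedian(P,0),np.nanmean(P[:,2]))
E
```

```text
clk 15.1 pos [ 0.5142 -0.0777  0.2246] yaw -19.95 F [ 0.3 -0.2 -4.5] gap 0.023 j [-0.38  0.34  1.4   0.    1.4   1.54]
tool mm [ 96.9 166.4 124.2]
pin top cam 70 [0.5093614  0.26406921 0.11856695] 0.1187548388610758
```

The top camera also has the pin down 18.6 mm, so it's home. Continuing to a point above the mat.

Emit:
drive_tool:
  increments:
    - [10,[22,40,0],0]
    - [10,[22,40,0],0]
    - [10,[22,40,0],0]
    - [10,[18,30,15],0]
    - [10,[11,16,30],0]
    - [10,[2,0,35],0]
    - [10,[0,0,30],0]
    - [10,[0,0,15],0]

```text
clock: 15.95
tool_pos: [0.5481, -0.2639, 0.0964]
orientation: [[0.941, -0.338, -0.007], [-0.338, -0.941, 0.005], [-0.008, -0.002, -1.0]]
ft_force: [0.0, 1.4, -4.3]
finger_gap: 0.023
```

```bash
python3 go.py .548 -.267 .024; python3 - <<'E'
from m import *
snap("side","side9");cv2.imwrite("pics/c9.png",cv2.resize(cv2.imread("pics/side9.png")[210:330,220:360],(560,480)))
E
```

```text
clk 15.95 pos [ 0.5481 -0.2639  0.0964] yaw -19.75 F [ 0.   1.4 -4.3] gap 0.023 j [-0.64  0.61  1.33 -0.    1.21  1.27]
tool mm [ 1.5  3.1 72.4]
```

View pics/c9.png

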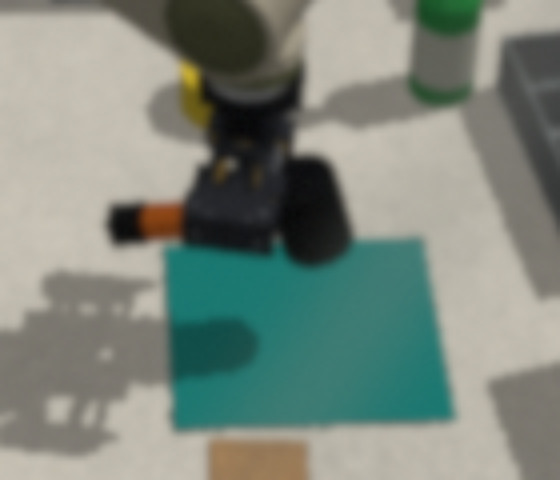

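The head is tilted about 15°, at crop (318,215) above the mat. I'll lower it so the tail and head edge touch gently and the mallet levels, then ease the grip.

Emit:
drive_tool:
  increments:
    - [10,[1,3,20],0]
    - [10,[0,0,20],0]
    - [10,[0,0,12],0]
    - [10,[0,0,6],0]
    - [10,[0,0,5],0]
    - [10,[0,0,4],0]
    - [10,[0,0,3],0]
    - [10,[0,0,2],0]

```text
clock: 16.8
tool_pos: [0.5502, -0.2683, 0.0299]
orientation: [[0.941, -0.338, 0.0], [-0.338, -0.941, -0.0], [0.001, 0.0, -1.0]]
ft_force: [-0.7, -0.1, -5.0]
finger_gap: 0.0234
```

Emit:
drive_tool:
  increments:
    - [10,[0,0,0],0]
    - [10,[0,0,0],0]
    - [10,[0,0,0],0]
    - [10,[0,0,0],0]
    - [10,[0,0,0],0]
    - [10,[0,0,0],0]
    - [10,[0,0,0],0]
    - [10,[0,0,0],0]
  grip_force: 8

```text
clock: 17.6
tool_pos: [0.5501, -0.2683, 0.0299]
orientation: [[0.941, -0.338, 0.0], [-0.338, -0.941, -0.0], [0.0, 0.0, -1.0]]
ft_force: [1.0, -0.2, -1.2]
finger_gap: 0.0238
```

```bash
python3 go.py; python3 - <<'E'
from m import *
np.set_printoptions(precision=4,suppress=True)
snap("side","side10");cv2.imwrite("pics/c10.png",cv2.resize(cv2.imread("pics/side10.png")[230:330,230:360],(520,400)))
o2=lambda r,g,b:(r>110)&(r>g+40)&(g>b)&(b<90)
s=get_state();O=seg("side10","side",(235,320,250,320),o2);d=O-np.array(s["tool_pos"]);y=np.radians(-19.8)
q=np.c_[np.cos(y)*d[:,0]+np.sin(y)*d[:,1],-np.sin(y)*d[:,0]+np.cos(y)*d[:,1],d[:,2]];q=q[abs(q[:,1])<.03]
V=np.linalg.svd(q-q.mean(0))[2][0];V*=np.sign(V[0]);print(len(q),q.mean(0),V)
E
```

```text
clk 17.6 pos [ 0.5501 -0.2683  0.0299] yaw -19.74 F [ 1.  -0.2 -1.2] gap 0.0238 j [-0.65  0.7   1.38  0.    1.06  1.27]
46 [-0.0625 -0.0041  0.0365] [ 0.2186  0.9649 -0.1456]
```

View pics/c10.png

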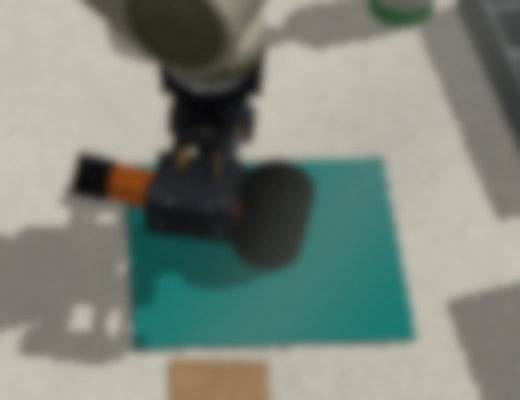

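With the light grip the head drooped slightly below level onto the mat (crop (272,215)). I'll lower 8 mm so it comes flat.

Emit:
drive_tool:
  increments:
    - [10,[0,0,2],0]
    - [10,[0,0,2],0]
    - [10,[0,0,2],0]
    - [10,[0,0,1],0]
    - [10,[0,0,1],0]
    - [10,[0,0,0],0]
    - [10,[0,0,0],0]
    - [10,[0,0,0],0]
  grip_force: 5

```text
clock: 18.45
tool_pos: [0.55, -0.2682, 0.0217]
orientation: [[0.941, -0.338, 0.0], [-0.338, -0.941, 0.0], [0.0, -0.0, -1.0]]
ft_force: [-1.8, -0.0, -1.9]
finger_gap: 0.0239
```

Emit:
drive_tool:
  increments:
    - [26,[0,0,0],0]
    - [30,[0,0,0],0]
    - [36,[0,0,0],0]
    - [44,[0,0,0],0]
    - [55,[0,0,0],0]
    - [64,[0,0,0],0]
    - [64,[0,0,0],0]
    - [64,[0,0,0],0]

```text
clock: 19.25
tool_pos: [0.55, -0.2683, 0.0218]
orientation: [[0.941, -0.338, 0.0], [-0.338, -0.941, -0.0], [0.0, -0.0, -1.0]]
ft_force: [1.0, -0.6, -0.3]
finger_gap: 0.0638
```

```bash
python3 go.py
```

```text
clk 19.25 pos [ 0.55   -0.2683  0.0218] yaw -19.74 F [ 1.  -0.6 -0.3] gap 0.0638 j [-0.65  0.71  1.39  0.    1.04  1.27]
```

Released. Rising straight up, then backing off so the cameras have a clear view.

Emit:
drive_tool:
  increments:
    - [64,[0,0,-10],0]
    - [64,[0,0,-25],0]
    - [64,[0,0,-40],0]
    - [64,[0,0,-45],0]
    - [64,[0,0,-45],0]
    - [64,[-30,0,-30],0]
    - [64,[-45,0,0],0]
    - [64,[-45,0,0],0]

```text
clock: 20.05
tool_pos: [0.4359, -0.2272, 0.2181]
orientation: [[0.941, -0.337, 0.002], [-0.337, -0.941, -0.002], [0.003, 0.001, -1.0]]
ft_force: [-0.2, -0.5, -0.1]
finger_gap: 0.064
```

Emit:
drive_tool:
  increments:
    - [64,[-30,0,0],0]
    - [64,[0,0,0],0]
    - [64,[0,0,0],0]
    - [64,[0,0,0],0]
    - [64,[0,0,0],0]
    - [64,[0,0,0],0]
    - [64,[0,0,0],0]
    - [64,[0,0,0],0]

```text
clock: 20.85
tool_pos: [0.409, -0.2177, 0.2166]
orientation: [[0.941, -0.338, -0.0], [-0.338, -0.941, 0.0], [-0.0, -0.0, -1.0]]
ft_force: [0.0, 0.6, -0.6]
finger_gap: 0.0639
```

```bash
python3 go.py; python3 - <<'E'
from m import *
np.set_printoptions(precision=4,suppress=True)
snap("top","top11");snap("side","side11")
a=cv2.imread("pics/top11.png")[120:300,90:470];b=cv2.imread("pics/side11.png")[120:400,190:390]
cv2.imwrite("pics/c11.png",np.hstack([cv2.resize(a,(380*500//380,237)),np.zeros((237,10,3),np.uint8),cv2.resize(b,(169,237))]))
H=seg("side11","side",(270,330,255,325),blk);t=H[H[:,2]>.064];print("head",len(t),t.mean(0),t.min(0),t.max(0))
O=seg("side11","side",(235,320,255,320),org);O=O[(O[:,2]>.03)];c=O.mean(0);print("handle",c,np.linalg.svd(O-c)[2][0])
for n,c,b in(("top11","top",(160,240,185,255)),("side11","side",(235,270,140,190))):
    P=seg(n,c,b,red);print("pin",P.mean(0))
L=seg("top11","top",(160,240,185,255),blue);L=L[L[:,2]>.08];print("lid",np.median(L,0),L[:,2].std())
for n in("top0","top11"):
  for k,bx in dict(tape=(260,298,195,228),green=(270,296,138,170),det=(108,144,215,245),mug=(112,146,242,275),carton=(405,462,218,255)).items():
    B=seg(n,"top",bx,lambda r,g,b:r>=0);B=B[B[:,2]>.02]; print(n,k,np.median(B,0))
E
```

```text
clk 20.85 pos [ 0.409  -0.2177  0.2166] yaw -19.73 F [ 0.   0.6 -0.6] gap 0.0639 j [-0.75  0.25  1.56  0.    1.33  1.17]
head 177 [ 0.5957 -0.2913  0.0729] [ 0.5693 -0.3174  0.0647] [ 0.6209 -0.2613  0.0814]
handle [ 0.5183 -0.2585  0.0498] [ 0.9389 -0.3437  0.0171]
pin [0.5087 0.264  0.1181]
pin [nan nan nan]
lid [0.5441 0.252  0.0986] 0.0031944209609043135
top0 tape [ 0.5931 -0.0037  0.0449]
top0 green [ 0.7746 -0.0177  0.1176]
top0 det [0.5026 0.4951 0.1316]
top0 mug [0.4226 0.4909 0.0666]
top0 carton [ 0.5057 -0.5216  0.0995]
top11 tape [ 0.5914 -0.003   0.0444]
top11 green [ 0.7745 -0.0178  0.1166]
top11 det [0.5026 0.4954 0.1318]
top11 mug [0.4223 0.4937 0.0659]
top11 carton [ 0.5069 -0.5217  0.0992]<stdin>:9: RuntimeWarning: Mean of empty slice.
  ret = um.true_divide(
```

View pics/c11.png

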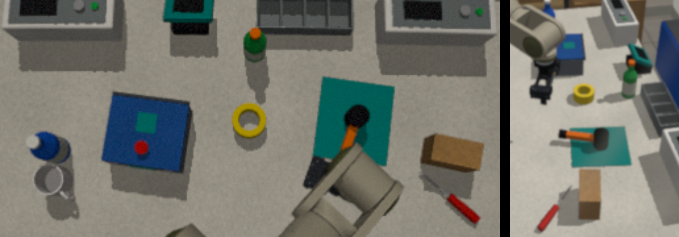

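The mallet stands level on the mat (crop (357,117)), the lid is shut, the pin is home, and the other objects are where they started. Handing in.

```bash
python3 -c "
from workcell import *
finish_job()"
```

```text
the job is handed in; nothing more can be done
```

I closed the lid, drove the lock pin home with the mallet, stood the mallet back on the mat and handed the job in. By the last clock reading before hand-in it had taken about 21 s of the 64 s allowed.

- **Lid:** I pushed it down slowly with the closed fingertips, about 15 N at contact. The last check has its top face at z ≈ 0.098 and flat.
- **Pin:** It took four mallet blows. The top camera now puts the pin top at 0.118 m. It had dropped 17.9 mm by the side camera and 18.6 mm by the top camera, against a full travel of 18 mm. The fourth blow did not move it any further.
- **Mallet:** Its head is at about (0.596, −0.291), near the middle of the mat, level to about 1° and let go.
- **Other things:** The tape, both bottles and the carton moved less than 2 mm and the mug 2.8 mm, which is within camera noise. I checked the screwdriver only by eye.

**What went wrong or disagreed:**
- The mallet turned about 15° in the grip during the blows. I levelled it by easing the grip with the head resting on the mat before letting go.
- The two cameras disagreed by up to 5 mm on some positions.
- In the last check the arm hid the pin from the side camera, so the final pin reading is from the top camera alone.
- Forces were only read at the end of each move, so the peak force during the blows was not seen.

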